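Set the portion stop and hold the cheese block in the cutter's corner

ROBOT

A 6-joint arm with a two-finger parallel gripper is mounted at the origin on the work surface. World frame = base frame: x ahead of the robot, y to its left, z up, the work surface at z = 0. Lengths are in m, angles in rad, forces in N, time in s.
With the tool pointing down it reaches from about 0.375 to 0.925 m from the base axis. Payload 5.7 kg.
Tool frame: the origin (TCP) lies on the mounting face of the last link; the fingertips stand 173 mm ahead of it and the grasp point (between the pads) lies 155 mm ahead of it; x points along the fingers, y is the direction in which the jaws open and shut, and the axes are right-handed (so a half turn about x gives the same grasp; the last joint's range is limited). The gripper opens to 85 mm and grips with 20 to 120 N. Pads are 22 mm wide; open, the fingers measure 114 mm over their backs; the gripper's body (76 mm by 85 mm) begins 54 mm behind the grasp point. The pads swing forward as they close: fully open they stand 13 mm farther back than shut.
Start: joints at [-1.464, 0.359, 1.51, -0, 1.272, -0.115], TCP at [0.132, -0.585, 0.405] pointing down, gripper open.
Joint ranges: [-2.97, 2.97], [-1.01, 2.36], [0.21, 2.38], [-0.96, 4.11], [0.2, 2.71], [-2.98, 2.98]. Speed limits (rad/s): [2.39, 2.39, 3.14, 3.14, 3.14, 3.14].

INTERFACE

Orientations are given as a rotation vector (axis times angle).
In Python, from workcell import manip gives the robot as it stands. The module is installed in compiled form; this text tells all that it offers.
- The arm moves only by the tool arm_command, never from a script. Its argument "rows" is a list of rows, each a list of 3 entries, a list of its own where there are three numbers: the gripper command: -1 is shut, 1 is fully open, values between are in proportion, then the shift along the tool's x, y, z in m, then the turn about the tool's x in rad. In form: [[claw, [dx, dy, dz], spin], ...]. A call has 1 to 12 rows; each row is the pose to reach, as a shift and turn from the pose commanded when the call began, along the tool's axes at that moment; what a row does not reach only later rows make up. A row lasts 1/10 s, in which the tool goes at most 50 mm and 8.59 degrees, less where a joint would pass 70% of its speed; a pose out of reach is approached as far as the arm can. A call with a gripper value outside its range is refused whole. The fingers move at their own pace and stop on an object; "newtons" is the grip in N (left out, the last holds). Time passes only in rows, so rows that repeat a pose let the fingers close. It gives the time, the measured TCP pose, the force and the opening at its end, in the units of the state.
- manip.observe(): the state, without advancing time (a new reading comes with each control period).
- manip.snapshot(name): name is "scene" or "top" or "wrist"; returns a dict with "pixels" (420x560x3 uint8, red, green, blue), "camera_matrix" (3x3 intrinsics, pixels), "extrinsics" (4x4, takes a point from camera to world coordinates); the wrist camera has in their place "tool_from_camera" (4x4, takes a point from camera to tool coordinates, whose origin is the TCP and whose axes are the tool frame's). Camera axes: x right, y up, looking along -z (the intrinsics and any distortion apply to the point x, -y, -z); pixel columns grow to the right and rows downward; lengths in m; the calibration is good to about 2 mm. A picture is of the moment at which its call begins: read the wrist's pose just before it. There is no depth.
- manip.close_job(): hands the job in, once; it reports no verdict.
The state is a dict: "t": time; "joint_pos": joint angles; "qvel": joint speeds; "joint_efforts": joint torques, N m; "tool_pos": TCP position; "tcp_rot": TCP orientation; "force": force on the tool from outside, world axes, zero at the start; "moment": the same for the moment, N m; "finger_gap": opening from 0.0 (shut) to 1.0 (fully open).
Only numpy, scipy, OpenCV 4.12 (cv2) and the standard library are available. Lean on these libraries where they do the work, as an engineer would, in place of code of your own. Each camera call takes 0.05 s, during which the arm holds its last target.

TASK

Turn the crank of the cheese cutter one full turn clockwise to draw its portion stop back, leave it set there, and then put the long block of mozzarella flat on the cutter's deck and push it home into the corner, its long side flush against the fence and its end flush against the stop. Finish while still holding it there with a steady, firm push against both at once, ready for the wire. Leave the short piece of cheese, the bottle and the scraper where they are.

Things in the scene. Friction and masses are not known exactly. Their poses are not given: they have to be found in the camera images.
- cutter: Wire cheese cutter, fixed: aluminium base, x -120 to 120, y -170 to 200 mm, white deck with flat top 40 mm above the counter, x -115 to 75, y -165 to 105 mm. Origin on the counter; x towards the fence (away from the robot at yaw 0), y towards stop and crank, z up. A 3 mm wire slot crosses the deck at y 20. Behind the stop a bearing block (y 95 to 113) stands 60 mm above the counter.
- fence: Low steel fence along the deck's far side, its top 22 mm above the deck (62 above the counter), 12 mm thick, from y -165 to 105 mm of the cutter; rigid. Origin at deck height on its face, which is the plane x = 0 of its frame (x = 60 mm of the cutter) and looks to -x. Axes as the cutter's.
- bow: The wire bow, hinged at the cutter's x 100, y 20 mm, 62 mm above the counter, with a black handle. It stays swung open, leaning away beyond the fence, up to about 310 mm above the counter; it is not needed. Origin on its hinge.
- portion_stop: Steel stop plate across the deck, square to the fence: x -52 to 58 mm, 8 mm thick, top 27 mm above the deck. Origin at deck height on its face, which is the plane y = 0 of its frame and looks to -y. Axes as the cutter's. It slides along the cutter's y and moves only with the crank, 20 mm towards +y per clockwise turn; a push of 20 N on the plate does not drive it.
- crank (a joint): Crank angle in rad, growing clockwise seen from above. It starts between 0.05 and 0.95 and has a hard end at 7.7; one full turn is 6.28. It turns stiffly (0.12 N m, about 3 N at the knob) and stays where it is left.
- crank_axis (a point): Point on the crank's vertical axis, 80 mm above the counter, at x 0, y 150 mm of the cutter, over the round cam housing (92 mm across). The flat crank arm and its hub reach no higher than 86 mm above the counter.
- knob_top (a point): Centre of the top of the crank's black upright knob, 127 mm above the counter. The knob is 45 mm tall (82 to 127 mm above the counter), 21 mm thick (18 at its foot), spins freely on its own upright pin and travels on a circle of 48 mm radius about the crank axis; at crank angle 0 it lies on the cutter's -x side of the axis.
- cheese_block: The long block of firm mozzarella, ivory, 120 x 58 x 58 mm, about 0.4 kg, lying on the counter. Origin at the centre of its underside; x along its length, z up. Its two ends are alike.
- cheese_piece: A shorter piece of the same cheese, 70 x 58 x 58 mm, on the counter; a bystander. Origin at the centre of its underside, x along its length.
- sauce_bottle: Dark red sauce bottle, 60 mm across, 190 mm tall, standing on the far side between the cheese and the cutter; a bystander. Origin at the centre of its underside.
- scraper: Bench scraper lying flat, steel blade with white handle, 122 x 150 x 20 mm, on the counter beyond the crank end of the cutter; a bystander. Origin on its underside.

How it is judged:
On the way, in this order (a step that is already met when the one before it is completed fails the run):
1. the crank has been turned one full turn clockwise: the stop has gone back 20 mm, within 1.6 mm (distance of portion_stop from where it was at the start of the episode between 0.0184 and 0.0216 m and value of joint crank above 5.5 rad), for 0.2 s.
2. the long block lies flat on the cutter's deck (z of cheese_block in the frame of cutter between 0.037 and 0.044 m and x of cheese_block in the frame of cutter between -0.1 and 0.06 m and y of cheese_block in the frame of cutter between -0.15 and 0.05 m), for 0.2 s.
At the end, for the whole second after the job is handed in: Stop 20 mm (within 1.6) behind its start; long block flat on the deck (within 3 mm, tilt < 0.04 rad), along the fence within 0.035 rad, at rest, the fingers pressing it with more than 2 N on the fence and more than 2 N on the stop at once, through the last second (all of step 1 and contact force between cheese_block and fence above 2 N and contact force between cheese_block and portion_stop above 2 N and contact force between the fingers and cheese_block above 2 N and angle between the x axis of cheese_block and the y axis of cutter, either way round below 0.035 rad and angle between cheese_block's own z axis and vertical below 0.04 rad and z of cheese_block in the frame of cutter between 0.037 and 0.043 m and linear speed of cheese_block below 0.01 m/s); the arm keeps its last pose, push and grip.
It fails at once if the short piece of cheese is moved by more than 30 mm (distance of cheese_piece from where it was at the start of the episode above 0.03 m).
It fails at once if the bottle is moved by more than 30 mm (distance of sauce_bottle from where it was at the start of the episode above 0.03 m).
It fails at once if the scraper is moved by more than 30 mm (distance of scraper from where it was at the start of the episode above 0.03 m).
It also fails if it takes over 72 s, if anything falls off the work surface, if the arm or the gripper's body presses on something with over 40 N, if the wrist force passes 120 N, or if a joint passes its speed limit or range.

## Working session

There is one attempt and no reset: what is moved stays moved. The work goes in short steps, Python scripts to look and compute and a tool call to move; the robot and the scene stay as the last step left them, time stands still between calls to the robot, and variables do not carry over. Pictures are saved under pics/ and viewed, and the job is handed in when it is done.

Besides the shell and the picture viewer there is one more tool, called after "Request:" as a command line: name --argument value ..., lists and objects as JSON in quotes. arm_command: Moves the arm, as the interface text tells. Its arguments: {"type":"object","properties":{"rows":{"type":"array","items":{"type":"array"}},"newtons":{"type":"number"}},"required":["rows"]}

```bash
mkdir -p pics; python3 - <<'E'
from workcell import manip
import cv2,pickle
s=manip.observe();print({k:s[k] for k in('t','tool_pos','tcp_rot','force','finger_gap')})
d={}
for n in('scene','top','wrist'):
    r=manip.snapshot(n);d[n]=r;cv2.imwrite(f'pics/{n}0.png',r['pixels'][:,:,::-1])
    print(n,{k:v for k,v in r.items() if k!='pixels'})
pickle.dump((s,d),open('d0.pkl','wb'))
E
```

```text
{'t': 0.0, 'tool_pos': array([ 0.1319466 , -0.58493914,  0.40385986]), 'tcp_rot': array([ 2.1049398 ,  0.2363139 , -2.10497039]), 'force': array([ 0.32384327, -0.54197276, -0.37612342]), 'finger_gap': 0.9964839925283115}
scene {'camera_matrix': array([[479.87109025,   0.        , 283.90281848],
       [  0.        , 479.87109025, 198.519682  ],
       [  0.        ,   0.        ,   1.        ]]), 'extrinsics': array([[-0.20539505, -0.54321483,  0.81408263,  1.74640892],
       [ 0.97867448, -0.11143592,  0.17256388,  0.32413402],
       [-0.00302121,  0.83216566,  0.55451888,  0.88661052],
       [ 0.        ,  0.        ,  0.        ,  1.        ]])}
top {'camera_matrix': array([[480.63070696,   0.        , 279.75344937],
       [  0.        , 480.63070696, 214.6082234 ],
       [  0.        ,   0.        ,   1.        ]]), 'extrinsics': array([[ 0.016277  ,  0.99873417, -0.04759327,  0.4995135 ],
       [-0.99984618,  0.01594719, -0.00730145,  0.04525951],
       [-0.00653323,  0.0477048 ,  0.99884011,  1.45034584],
       [ 0.        ,  0.        ,  0.        ,  1.        ]])}
wrist {'camera_matrix': array([[337.63945794,   0.        , 285.99529201],
       [  0.        , 337.63945794, 213.04482003],
       [  0.        ,   0.        ,   1.        ]]), 'tool_from_camera': array([[-9.60347269e-04,  3.01233804e-01, -9.53549827e-01,
         2.95594107e-02],
       [ 9.99999234e-01, -4.55138174e-04, -1.15090948e-03,
         8.65198481e-05],
       [-7.80689768e-04, -9.53550202e-01, -3.01233136e-01,
        -7.80641855e-02],
       [ 0.00000000e+00,  0.00000000e+00,  0.00000000e+00,
         1.00000000e+00]])}
```

View pics/top0.png

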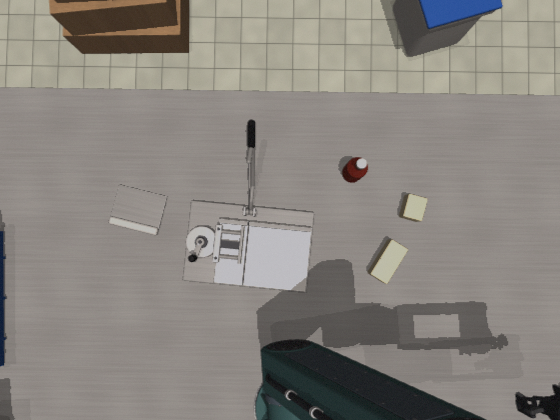

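View pics/scene0.png

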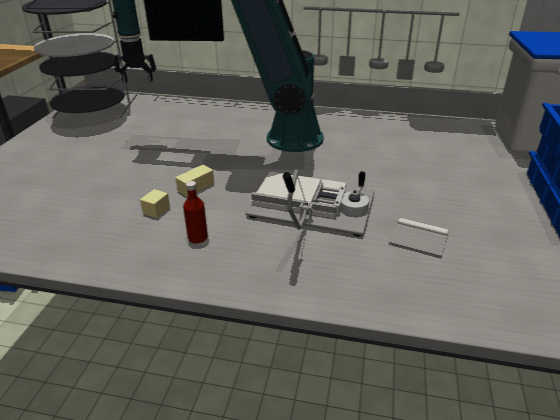

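View pics/wrist0.png

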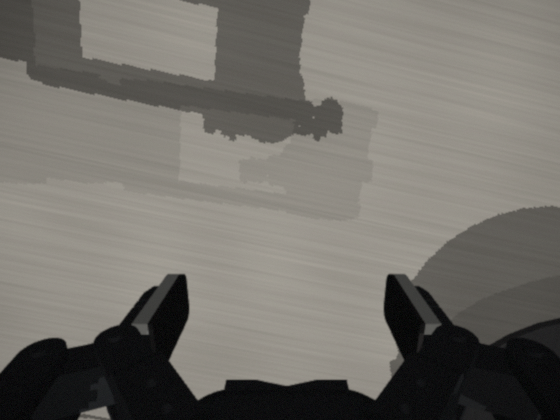

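```bash
python3 - <<'E'
import pickle,cv2
s,d=pickle.load(open('d0.pkl','rb'))
a=d['top']['pixels'][:,:,::-1]
cv2.imwrite('pics/topz.png',cv2.resize(a[190:300,175:325],None,fx=5.3,fy=5.3,interpolation=cv2.INTER_CUBIC))
a=d['scene']['pixels'][:,:,::-1]
cv2.imwrite('pics/scz.png',cv2.resize(a[160:240,240:385],None,fx=5.5,fy=5.5,interpolation=cv2.INTER_CUBIC))
E
```

```text
(no output)
```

View pics/topz.png

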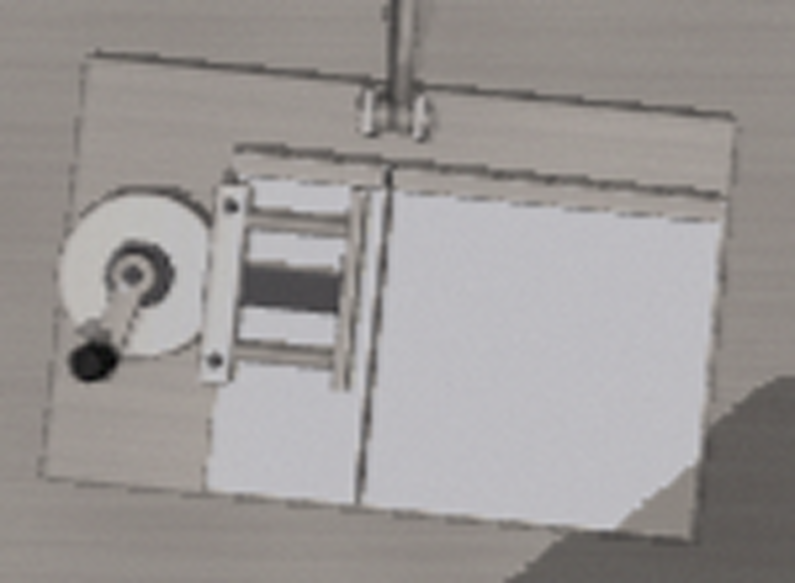

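View pics/scz.png

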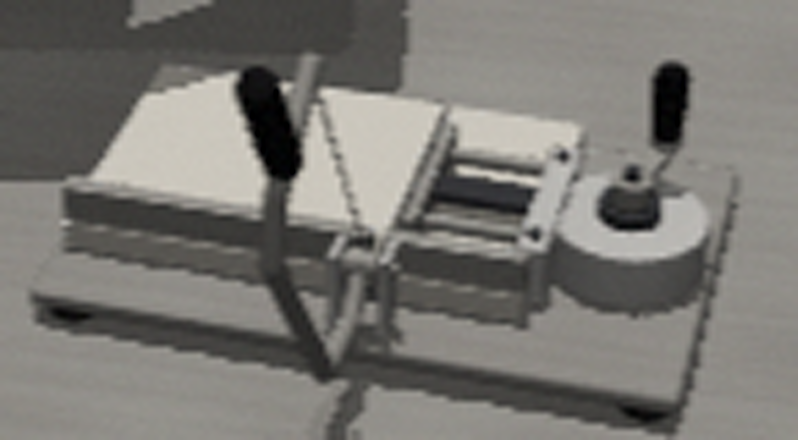

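```bash
cat > h.py <<'E'
import numpy as np,cv2
from scipy.spatial.transform import Rotation as R
def ray(cam,px,T=None):
    K=cam['camera_matrix'];E=cam['extrinsics'] if T is None else T
    d=np.array([(px[0]-K[0,2])/K[0,0],-(px[1]-K[1,2])/K[1,1],-1]);return E[:3,3],E[:3,:3]@d
def onz(cam,px,z,T=None):
    o,d=ray(cam,px,T);return (o+d*(z-o[2])/d[2])[:2]
def Tool(s):
    T=np.eye(4);T[:3,:3]=R.from_rotvec(s['tcp_rot']).as_matrix();T[:3,3]=s['tool_pos'];return T
def fit2(loc,wor):
    loc=np.array(loc,float);wor=np.array(wor);a=loc-loc.mean(0);b=wor-wor.mean(0)
    th=np.arctan2((a[:,0]*b[:,1]-a[:,1]*b[:,0]).sum(),(a*b).sum());c,s=np.cos(th),np.sin(th)
    Rm=np.array([[c,-s],[s,c]]);t=wor.mean(0)-Rm@loc.mean(0);return th,t,(loc@Rm.T+t-wor)
def proj(cam,P,T=None):
    K=cam['camera_matrix'];E=np.linalg.inv(cam['extrinsics'] if T is None else T);p=E[:3,:3]@np.array(P)+E[:3,3]
    return np.array([K[0,2]+K[0,0]*p[0]/-p[2],K[1,2]-K[1,1]*p[1]/-p[2]])
E
python3 - <<'E'
from h import *
import pickle
s,d=pickle.load(open('d0.pkl','rb'));c=d['top']
Z=lambda u,v:(175+(u+.5)/5.3-.5,190+(v+.5)/5.3-.5)
pts=[((208,490),.04,(-115,105)),((358,503),.04,(-115,20)),((692,541),.04,(-115,-165)),((720,220),.062,(60,-165)),((722,193),.062,(72,-165)),((236,148),.062,(72,105)),((133,275),.086,(0,150))]
th,t,res=fit2([np.array(p[2])/1000 for p in pts],[onz(c,Z(*p[0]),p[1]) for p in pts])
print('cutter',th,t);print(res.round(4))
k=onz(c,Z(93,358),.127);Rm=np.array([[np.cos(th),-np.sin(th)],[np.sin(th),np.cos(th)]])
l=Rm.T@(k-t);print('knob',k,l, np.hypot(l[0],l[1]-.15),'ang',np.arctan2(l[1]-.15,-l[0]))
# stop
for u in((360,195),(336,385)): print('stop',Rm.T@(onz(c,Z(*u),.067)-t))
im=c['pixels'].astype(int);m=((im[...,0]-im[...,2]>25)&(im[...,1]-im[...,2]>20)&(im[...,0]>110)).astype(np.uint8);m[:150]=0;m[320:]=0;m[:,:350]=0
cs,_=cv2.findContours(m,cv2.RETR_EXTERNAL,cv2.CHAIN_APPROX_NONE)
for q in cs:
    if cv2.contourArea(q)<50: continue
    print(cv2.contourArea(q),cv2.minAreaRect(q),[onz(c,p,.058).round(4) for p in cv2.boxPoints(cv2.minAreaRect(q))])
cv2.imwrite('pics/cz.png',cv2.resize(im[180:295,340:460,::-1].astype(np.uint8),None,fx=5,fy=5,interpolation=cv2.INTER_CUBIC))
E
```

```text
cutter -0.07803236284664329 [0.47319928 0.13307032]
[[ 0.0003  0.0019]
 [-0.0006 -0.    ]
 [ 0.0026 -0.0003]
 [ 0.0007 -0.0022]
 [-0.002  -0.0022]
 [-0.0013  0.0015]
 [ 0.0003  0.0015]]
knob [0.44171664 0.29377882] [-0.04391458  0.15776529] 0.04459584821368721 ang 0.17501799661448952
stop [0.05413525 0.03327997]
stop [-0.04946283  0.03615766]
765.0 ((388.7832336425781, 261.2897033691406), (19.850191116333008, 41.07613754272461), 31.607501983642578) [array([ 0.4  , -0.206]), array([ 0.5016, -0.2673]), array([ 0.4724, -0.3162]), array([ 0.371 , -0.2547])]
424.0 ((414.8133239746094, 206.95022583007812), (19.582361221313477, 23.70496368408203), 14.931418418884277) [array([ 0.5678, -0.2994]), array([ 0.6346, -0.3168]), array([ 0.6208, -0.3716]), array([ 0.5541, -0.3541])]
```

View pics/cz.png

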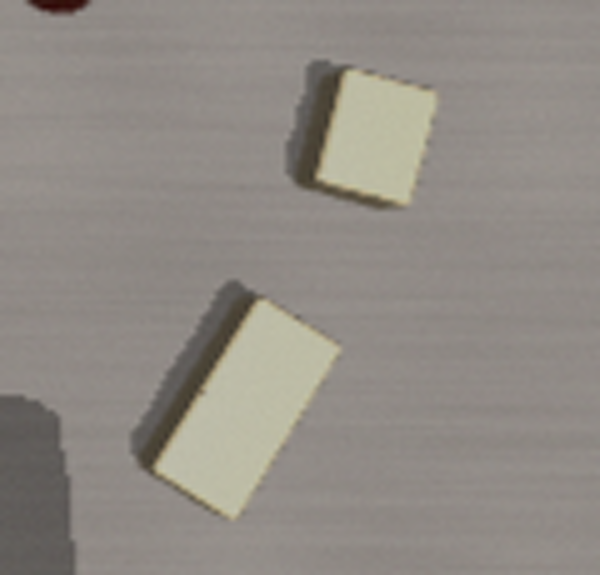

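```bash
python3 - <<'E'
from h import *
import pickle
s,d=pickle.load(open('d0.pkl','rb'));T=Tool(s);print(T.round(3))
for P in [(0.43,-.26,.404),(.4417,.2938,.404),(.4417,.2938,.267)]: print((T[:3,:3].T@(np.array(P)-T[:3,3])).round(4))
# project block, seen if TCP at (0.43,-.26,.404)
W=T.copy();W[:3,3]=(.43,-.26,.404)
C=W@d['wrist']['tool_from_camera']
for p in [(0.4 , -0.206,.058),(0.4724, -0.3162,.058),(.48,.28,.1)]:print(proj(d['wrist'],p,C))
E
```

```text
[[-0.     0.22  -0.976  0.132]
 [ 0.002 -0.976 -0.22  -0.585]
 [-1.    -0.002 -0.     0.404]
 [ 0.     0.     0.     1.   ]]
[ 0.0004 -0.2514 -0.3622]
[ 0.0014 -0.7891 -0.4955]
[ 0.1384 -0.7888 -0.4954]
[225.61234966 208.65106338]
[354.63965373 161.40106502]
[-454.41364944  -28.93990696]
```

Request:
arm_command --rows '[[1,[0,-0.25,-0.36],0],[1,[0,-0.25,-0.36],0],[1,[0,-0.25,-0.36],0],[1,[0,-0.25,-0.36],0],[1,[0,-0.25,-0.36],0],[1,[0,-0.25,-0.36],0],[1,[0,-0.25,-0.36],0],[1,[0,-0.25,-0.36],0],[1,[0,-0.25,-0.36],0],[1,[0,-0.25,-0.36],0],[1,[0,-0.25,-0.36],0],[1,[0,-0.25,-0.36],0]]' --newtons 40

```text
t: 1.35
tool_pos: [0.4276, -0.2628, 0.4045]
tcp_rot: [2.104, 0.234, -2.105]
force: [0.0, -0.6, -0.7]
finger_gap: 1.005
```

```bash
cat > look.py <<'E'
import sys,pickle,cv2
from workcell import manip
from h import *
def look(tag,n='wrist'):
    s=manip.observe();r=manip.snapshot(n);cv2.imwrite(f'pics/{n}{tag}.png',r['pixels'][:,:,::-1])
    pickle.dump((s,r),open(f'{n}{tag}.pkl','wb'))
    print(s['t'],s['tool_pos'].round(4),s['tcp_rot'].round(4),'F',s['force'].round(1),'q',s['joint_pos'].round(3),'gap',s['finger_gap'])
    return s,r
if __name__=='__main__': look(*sys.argv[1:])
E
python3 look.py 1
```

```text
1.35 [ 0.4276 -0.2628  0.4045] [ 2.1036  0.2339 -2.1052] F [ 0.  -0.6 -0.7] q [-6.890e-01  2.180e-01  1.717e+00 -1.000e-03  1.207e+00  6.610e-01] gap 1.0047804976474892
```

View pics/wrist1.png

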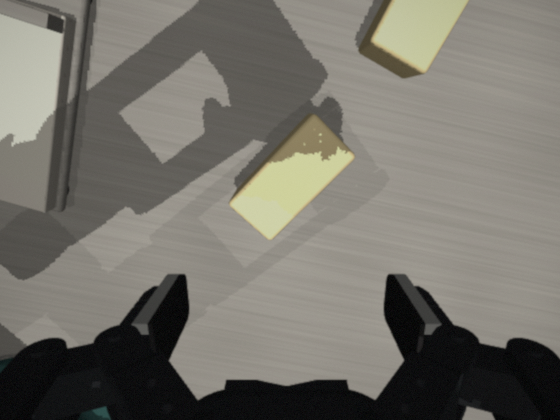

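```bash
python3 - <<'E'
from h import *
import pickle
s,r=pickle.load(open('wrist1.pkl','rb'));C=Tool(s)@r['tool_from_camera']
P=np.array([onz(r,p,.058,C) for p in[(313,115),(354,155),(270,240),(230,205)]]);print(P,P.mean(0))
e=P-np.roll(P,-1,0);print(np.linalg.norm(e,axis=1));v=(P[0]-P[3]+P[1]-P[2]);print(np.arctan2(v[1],v[0]))
E
```

```text
[[ 0.50174668 -0.27146826]
 [ 0.47537318 -0.31757017]
 [ 0.37452325 -0.25868257]
 [ 0.40193759 -0.21296622]] [ 0.43839518 -0.2651718 ]
[0.05311259 0.11678381 0.05330601 0.11569072]
-0.5293323660040046
```

Request:
arm_command --rows '[[1,[0,-0.54,-0.136],0],[1,[0,-0.54,-0.136],0],[1,[0,-0.54,-0.136],0],[1,[0,-0.54,-0.136],0],[1,[0,-0.54,-0.136],0],[1,[0,-0.54,-0.136],0],[1,[0,-0.54,-0.136],0],[1,[0,-0.54,-0.136],0],[1,[0,-0.54,-0.136],0],[1,[0,-0.54,-0.136],0],[1,[0,-0.54,-0.136],0],[1,[0,-0.54,-0.136],0]]'

```text
t: 2.6
tool_pos: [0.4428, 0.2978, 0.4049]
tcp_rot: [2.106, 0.239, -2.103]
force: [0.6, -0.7, 0.1]
finger_gap: 1.002
```

Request:
arm_command --rows '[[1,[0,0,0],0],[1,[0,0,0],0]]'

```text
t: 2.8
tool_pos: [0.4423, 0.2929, 0.4045]
tcp_rot: [2.103, 0.232, -2.105]
force: [-0.1, -0.0, 0.4]
finger_gap: 1.001
```

```bash
python3 look.py 2
```

```text
2.8 [0.4423 0.2929 0.4045] [ 2.1034  0.2319 -2.1053] F [-0.1 -0.   0.4] q [ 4.550e-01  2.600e-01  1.659e+00 -1.000e-03  1.224e+00  1.805e+00] gap 1.0012341791069275
```

View pics/wrist2.png

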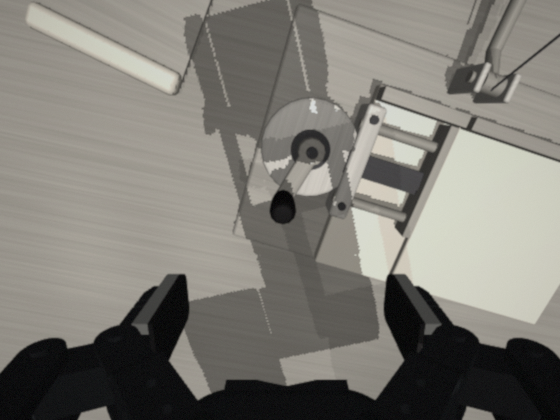

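```bash
python3 - <<'E'
from h import *
import pickle
s,r=pickle.load(open('wrist2.pkl','rb'));T=Tool(s);C=T@r['tool_from_camera']
k=onz(r,(283.5,213),.127,C);a=onz(r,(311,152),.086,C);h=onz(r,(310,147),.078,C)
print(k,a,h,np.linalg.norm(k-a)); cs=[(380,88,.062,(72,105)),(470,118,.062,(72,20)),(316,260,.04,(-115,105)),(536,322,.04,(-115,-65))]
print(np.array([onz(r,p[:2],p[2],C) for p in cs]))
th=-.078;t=np.array([.4732,.1331]);Rm=np.array([[np.cos(th),-np.sin(th)],[np.sin(th),np.cos(th)]])
print(np.array([Rm@np.array(p[3])/1000+t for p in cs]))
l=Rm.T@(k-a);print(np.arctan2(l[1],-l[0]))
print(proj(r,(*k,.092),C))
g=T[:3,3];print('shift',T[:3,:3].T@(np.append(k,.267)-g))
for p in[(457,127),(403,235)]: print('stop',Rm.T@(onz(r,p,.067,C)-t))
E
python3 - <<'E'
import cv2
a=cv2.imread('pics/wrist2.png');cv2.imwrite('pics/w2z.png',cv2.resize(a[80:330,220:560],None,fx=2.3,fy=2.3,interpolation=cv2.INTER_CUBIC))
E
```

```text
[0.44151421 0.29399965] [0.48691649 0.28040907] [0.49003512 0.28148156] 0.04739272899870716
[[ 0.55110757  0.23270672]
 [ 0.54469174  0.14665141]
 [ 0.36986964  0.24226241]
 [ 0.34911887 -0.02638714]]
[[0.55316278 0.23217044]
 [0.54653951 0.14742888]
 [0.36673135 0.24674166]
 [0.35348479 0.07725854]]
0.21284842427661363
[283.70625921 200.83062867]
shift [ 0.13745955 -0.00139837  0.00035587]
stop [0.05923566 0.02918934]
stop [-0.04959534  0.03446029]
```

View pics/w2z.png

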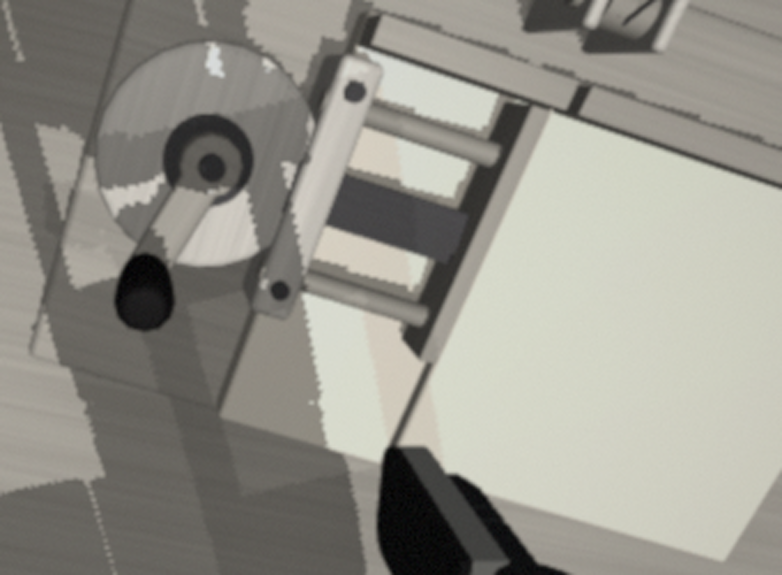

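Request:
arm_command --rows '[[1,[0.05,-0.0014,0],0],[1,[0.1,-0.0014,0],0],[1,[0.136,-0.0014,0],0],[1,[0.136,-0.0014,0],0],[1,[0.136,-0.0014,0],0],[-1,[0.136,-0.0014,0],0],[-1,[0.136,-0.0014,0],0],[-1,[0.136,-0.0014,0],0],[-1,[0.136,-0.0014,0],0],[-1,[0.136,-0.0014,0],0],[-1,[0.136,-0.0014,0],0],[-1,[0.136,-0.0014,0],0]]' --newtons 40

```text
t: 4.05
tool_pos: [0.442, 0.296, 0.2696]
tcp_rot: [2.105, 0.235, -2.103]
force: [-0.2, -1.8, 7.0]
finger_gap: 0.231
```

```bash
python3 look.py 3
```

```text
4.05 [0.442  0.296  0.2696] [ 2.1054  0.235  -2.1027] F [-0.2 -1.8  7. ] q [ 0.46   0.426  1.802 -0.     0.911  1.809] gap 0.23064918480826774
```

View pics/wrist3.png

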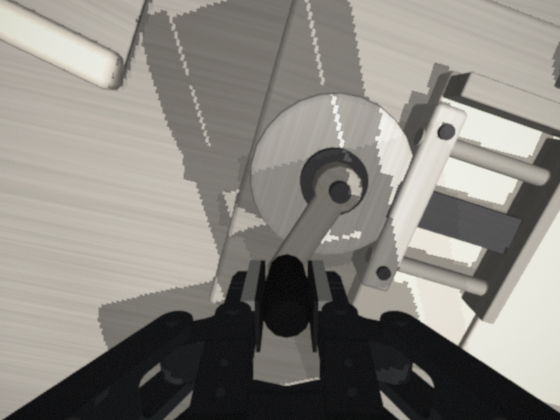

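```bash
python3 - <<'E'
from h import *
import pickle
s,r=pickle.load(open('wrist3.pkl','rb'));T=Tool(s);C=T@r['tool_from_camera']
a=onz(r,(339,190),.086,C);k=(T[:3,3]+T[:3,0]*.155)[:2];print(a,k,a-k,np.linalg.norm(a-k))
v=a-k;v=v/np.linalg.norm(v)*.048;print(v)
th=-.078;l=[np.cos(th)*v[0]+np.sin(th)*v[1],-np.sin(th)*v[0]+np.cos(th)*v[1]];print('ang',np.arctan2(-l[1],l[0]))
for base in(0,120,240):
  rows=[]
  def pos(f):
    f=-np.radians(f);Rm=np.array([[np.cos(f),-np.sin(f)],[np.sin(f),np.cos(f)]]);return np.append(v+Rm@(-v),0)
  for i in range(1,13): 
    q=T[:3,:3].T@(pos(base+10*i)-pos(base)); rows.append([-1,[0]+[round(float(x),4) for x in q[1:]],0])
  print(rows)
E
```

```text
[0.48747155 0.280571  ] [0.44218868 0.29607843] [ 0.04528287 -0.01550744] 0.04786458536505198
[ 0.04541098 -0.01555131]
ang 0.25193930432205014
[[-1, [0, -0.0067, -0.005], 0], [-1, [0, -0.0125, -0.0111], 0], [-1, [0, -0.0171, -0.0181], 0], [-1, [0, -0.0204, -0.0257], 0], [-1, [0, -0.0223, -0.0339], 0], [-1, [0, -0.0228, -0.0422], 0], [-1, [0, -0.0218, -0.0505], 0], [-1, [0, -0.0194, -0.0586], 0], [-1, [0, -0.0157, -0.066], 0], [-1, [0, -0.0107, -0.0728], 0], [-1, [0, -0.0046, -0.0785], 0], [-1, [0, 0.0024, -0.0831], 0]]
[[-1, [0, 0.0077, -0.0033], 0], [-1, [0, 0.0158, -0.0053], 0], [-1, [0, 0.0242, -0.0057], 0], [-1, [0, 0.0325, -0.0048], 0], [-1, [0, 0.0405, -0.0024], 0], [-1, [0, 0.048, 0.0014], 0], [-1, [0, 0.0547, 0.0064], 0], [-1, [0, 0.0604, 0.0124], 0], [-1, [0, 0.065, 0.0194], 0], [-1, [0, 0.0684, 0.0271], 0], [-1, [0, 0.0703, 0.0353], 0], [-1, [0, 0.0708, 0.0436], 0]]
[[-1, [0, -0.001, 0.0083], 0], [-1, [0, -0.0034, 0.0163], 0], [-1, [0, -0.0071, 0.0238], 0], [-1, [0, -0.0121, 0.0305], 0], [-1, [0, -0.0182, 0.0363], 0], [-1, [0, -0.0252, 0.0409], 0], [-1, [0, -0.0329, 0.0442], 0], [-1, [0, -0.041, 0.0461], 0], [-1, [0, -0.0493, 0.0466], 0], [-1, [0, -0.0577, 0.0456], 0], [-1, [0, -0.0657, 0.0432], 0], [-1, [0, -0.0732, 0.0395], 0]]
```

Request:
arm_command --rows '[[-1,[0,-0.0067,-0.005],0],[-1,[0,-0.0125,-0.0111],0],[-1,[0,-0.0171,-0.0181],0],[-1,[0,-0.0204,-0.0257],0],[-1,[0,-0.0223,-0.0339],0],[-1,[0,-0.0228,-0.0422],0],[-1,[0,-0.0218,-0.0505],0],[-1,[0,-0.0194,-0.0586],0],[-1,[0,-0.0157,-0.066],0],[-1,[0,-0.0107,-0.0728],0],[-1,[0,-0.0046,-0.0785],0],[-1,[0,0.0024,-0.0831],0]]'

```text
t: 5.3
tool_pos: [0.5233, 0.3125, 0.2697]
tcp_rot: [2.105, 0.236, -2.105]
force: [-3.3, 2.2, 5.7]
finger_gap: 0.228
```

```bash
python3 look.py 4
```

```text
5.3 [0.5233 0.3125 0.2697] [ 2.1051  0.2364 -2.1045] F [-3.3  2.2  5.7] q [0.424 0.516 1.627 0.002 0.998 1.772] gap 0.22849181426968834
```

View pics/wrist4.png

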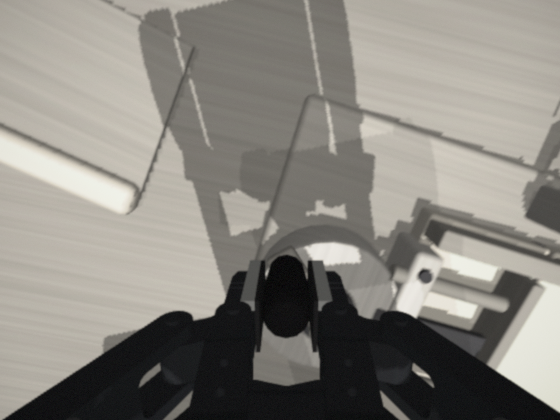

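The knob is still held (285,295) and the forces are as expected; I'll go on round.

Request:
arm_command --rows '[[-1,[0,0.0077,-0.0033],0],[-1,[0,0.0158,-0.0053],0],[-1,[0,0.0242,-0.0057],0],[-1,[0,0.0325,-0.0048],0],[-1,[0,0.0405,-0.0024],0],[-1,[0,0.048,0.0014],0],[-1,[0,0.0547,0.0064],0],[-1,[0,0.0604,0.0124],0],[-1,[0,0.065,0.0194],0],[-1,[0,0.0684,0.0271],0],[-1,[0,0.0703,0.0353],0],[-1,[0,0.0708,0.0436],0]]'

```text
t: 6.55
tool_pos: [0.4973, 0.2332, 0.2697]
tcp_rot: [2.109, 0.235, -2.1]
force: [3.5, 2.5, 5.2]
finger_gap: 0.232
```

Request:
arm_command --rows '[[-1,[0,-0.001,0.0083],0],[-1,[0,-0.0034,0.0163],0],[-1,[0,-0.0071,0.0238],0],[-1,[0,-0.0121,0.0305],0],[-1,[0,-0.0182,0.0363],0],[-1,[0,-0.0252,0.0409],0],[-1,[0,-0.0329,0.0442],0],[-1,[0,-0.041,0.0461],0],[-1,[0,-0.0493,0.0466],0],[-1,[0,-0.0577,0.0456],0],[-1,[0,-0.0657,0.0432],0],[-1,[0,-0.0732,0.0395],0]]'

```text
t: 7.75
tool_pos: [0.4416, 0.2953, 0.2695]
tcp_rot: [2.103, 0.233, -2.102]
force: [0.1, -3.6, 10.2]
finger_gap: 0.229
```

Request:
arm_command --rows '[[-1,[0,0,0],0],[-1,[0,0,0],0]]'

```text
t: 7.95
tool_pos: [0.442, 0.2962, 0.2696]
tcp_rot: [2.106, 0.236, -2.102]
force: [-0.6, 2.3, 8.5]
finger_gap: 0.23
```

```bash
python3 look.py 5; python3 look.py 5 top
```

```text
7.95 [0.442  0.2962 0.2696] [ 2.106   0.2356 -2.1022] F [-0.6  2.3  8.5] q [ 0.461  0.426  1.802 -0.     0.911  1.809] gap 0.22971712802666314
8.0 [0.442  0.2961 0.2696] [ 2.1061  0.2355 -2.1023] F [0.4 2.  9.6] q [0.46  0.426 1.803 0.    0.911 1.809] gap 0.22592178545798916
```

View pics/wrist5.png

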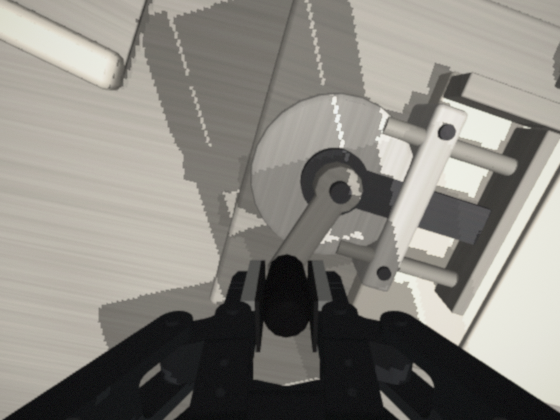

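Request:
arm_command --rows '[[1,[0,0,0],0],[1,[0,0,0],0],[1,[0,0,0],0],[1,[0,0,0],0],[1,[-0.05,0,0],0],[1,[-0.1,0,0],0],[1,[-0.136,0,0],0],[1,[-0.136,0,0],0],[1,[-0.136,0,0],0]]'

```text
t: 8.95
tool_pos: [0.4417, 0.2958, 0.4054]
tcp_rot: [2.106, 0.235, -2.103]
force: [0.1, 0.4, -1.1]
finger_gap: 1.0
```

```bash
python3 look.py 6; python3 - <<'E'
import cv2
a=cv2.imread('pics/wrist6.png');cv2.imwrite('pics/w6z.png',cv2.resize(a[80:330,220:560],None,fx=2.3,fy=2.3,interpolation=cv2.INTER_CUBIC))
E
```

```text
8.95 [0.4417 0.2958 0.4054] [ 2.1062  0.235  -2.1026] F [ 0.1  0.4 -1.1] q [0.46  0.26  1.657 0.    1.223 1.809] gap 1.0000787889920038
```

View pics/w6z.png

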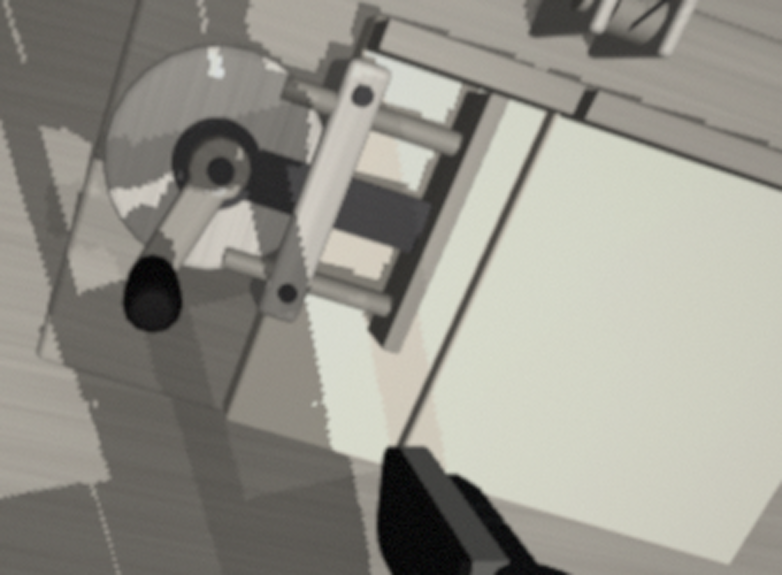

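```bash
python3 - <<'E'
from h import *
import pickle
th=-.078;t=np.array([.4732,.1331]);Rm=np.array([[np.cos(th),-np.sin(th)],[np.sin(th),np.cos(th)]])
for f,pp in(('2',[(549,108),(437,360),(211,166),(145,305)]),('6',[(505,97),(395,350),(220,170),(153,306)])):
    s,r=pickle.load(open(f'wrist{f}.pkl','rb'));C=Tool(s)@r['tool_from_camera']
    for p,z in zip(pp,(.067,.067,.086,.127)): print(f,(Rm.T@(onz(r,(220+p[0]/2.3,80+p[1]/2.3),z,C)-t)).round(4))
# moves
T=Tool(s);W=np.array([.4375,-.2635,.404]);print((T[:3,:3].T@(W-T[:3,3])).round(4))
E
```

```text
2 [0.0597 0.0278]
2 [-0.0491  0.0273]
2 [0.0022 0.1473]
2 [-0.0439  0.1584]
6 [0.0587 0.0491]
6 [-0.0501  0.0494]
6 [0.0017 0.1471]
6 [-0.0439  0.1591]
[0.0009 0.5447 0.1272]
```

Request:
arm_command --rows '[[1,[0,0.544,0.127],0.757],[1,[0,0.544,0.127],0.757],[1,[0,0.544,0.127],0.757],[1,[0,0.544,0.127],0.757],[1,[0,0.544,0.127],0.757],[1,[0,0.544,0.127],0.757],[1,[0,0.544,0.127],0.757],[1,[0,0.544,0.127],0.757],[1,[0,0.544,0.127],0.757],[1,[0,0.544,0.127],0.757],[1,[0,0.544,0.127],0.757],[1,[0,0.544,0.127],0.757]]'

```text
t: 10.2
tool_pos: [0.4371, -0.2675, 0.4028]
tcp_rot: [-1.916, 0.531, 1.919]
force: [0.4, 0.2, 0.1]
finger_gap: 0.999
```

Request:
arm_command --rows '[[1,[0.04,0,0],0],[1,[0.08,0,0],0],[1,[0.08,0,0],0],[1,[0.08,0,0],0]]'

```text
t: 10.6
tool_pos: [0.437, -0.2618, 0.3236]
tcp_rot: [-1.915, 0.524, 1.923]
force: [0.1, -0.1, 1.2]
finger_gap: 0.998
```

```bash
python3 look.py 7
```

```text
10.6 [ 0.437  -0.2618  0.3236] [-1.915   0.5238  1.9234] F [ 0.1 -0.1  1.2] q [-0.676  0.325  1.797  0.     1.024  1.43 ] gap 0.9983969213112045
```

View pics/wrist7.png

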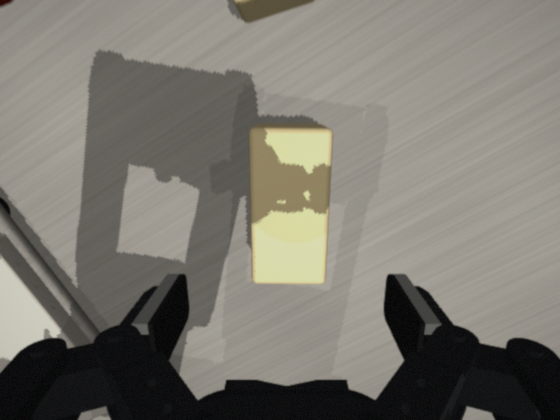

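```bash
python3 - <<'E'
from h import *
import pickle
s,r=pickle.load(open('wrist7.pkl','rb'));T=Tool(s);C=T@r['tool_from_camera']
P=np.array([onz(r,p,.058,C) for p in[(250,128),(332,129),(325,284),(253,283)]]);c=P.mean(0);print(c)
L=[T[:3,:3].T@(np.append(p,.058)-T[:3,3]) for p in P];print(np.round(L,4));print(np.mean(L,0))
v=(P[0]-P[3]+P[1]-P[2]);print('ang',np.arctan2(v[1],v[0]),'tool y',np.arctan2(T[1,1],T[0,1]))
E
```

```text
[ 0.43863145 -0.26544364]
[[ 0.2654 -0.0249 -0.064 ]
 [ 0.2653  0.0308 -0.0634]
 [ 0.2659  0.0303  0.0551]
 [ 0.2659 -0.0263  0.0542]]
[ 0.26560385  0.00246113 -0.00450976]
ang -0.5427953251066402 tool y -2.105635470299724
```

Request:
arm_command --rows '[[1,[0.04,0.0025,-0.0045],0.008],[1,[0.08,0.0025,-0.0045],0.008],[1,[0.122,0.0025,-0.0045],0.008],[1,[0.122,0.0025,-0.0045],0.008],[1,[0.122,0.0025,-0.0045],0.008],[-1,[0.122,0.0025,-0.0045],0.008],[-1,[0.122,0.0025,-0.0045],0.008],[-1,[0.122,0.0025,-0.0045],0.008],[-1,[0.122,0.0025,-0.0045],0.008],[-1,[0.122,0.0025,-0.0045],0.008],[-1,[0.122,0.0025,-0.0045],0.008]]' --newtons 50

```text
t: 11.75
tool_pos: [0.4412, -0.2679, 0.2053]
tcp_rot: [-1.92, 0.535, 1.911]
force: [0.5, 1.8, 9.5]
finger_gap: 0.672
```

Request:
arm_command --rows '[[-1,[-0.03,0,0],0],[-1,[-0.08,0,0],0],[-1,[-0.11,0,0],0],[-1,[-0.11,0,0],0],[-1,[-0.11,0,0],0]]'

```text
t: 12.25
tool_pos: [0.4399, -0.267, 0.3136]
tcp_rot: [-1.917, 0.534, 1.913]
force: [-0.7, -0.0, -6.0]
finger_gap: 0.669
```

```bash
python3 look.py 8
```

```text
12.25 [ 0.4399 -0.267   0.3136] [-1.917   0.534   1.9132] F [-0.7 -0.  -6. ] q [-0.68   0.343  1.799  0.     0.997  1.434] gap 0.6688878841017474
```

View pics/wrist8.png

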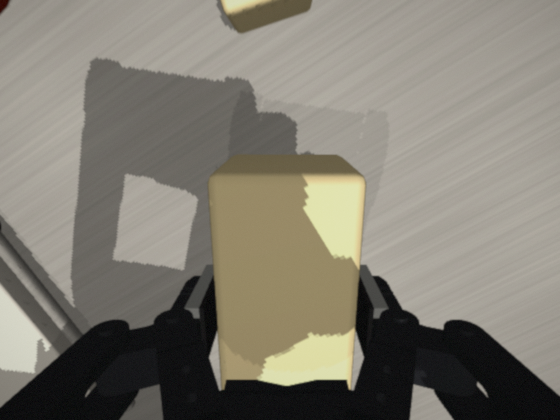

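Request:
arm_command --rows '[[-1,[0,-0.032,0.014],-0.135],[-1,[0,-0.064,0.027],-0.27],[-1,[0,-0.096,0.041],-0.405],[-1,[0,-0.128,0.055],-0.54],[-1,[0,-0.16,0.068],-0.675],[-1,[0,-0.19,0.081],-0.81],[-1,[0,-0.22,0.094],-0.945],[-1,[0,-0.25,0.107],-1.08],[-1,[0,-0.28,0.12],-1.215],[-1,[0,-0.31,0.133],-1.35],[-1,[0,-0.33,0.141],-1.485],[-1,[0,-0.3475,0.1487],-1.62]]'

```text
t: 13.5
tool_pos: [0.4914, 0.1085, 0.3106]
tcp_rot: [1.555, 0.94, -1.563]
force: [0.2, -0.2, -5.8]
finger_gap: 0.667
```

Request:
arm_command --rows '[[-1,[0,0,0],-0.135],[-1,[0,0,0],-0.27],[-1,[0,0,0],-0.408],[-1,[0,0,0],-0.408],[-1,[0,0,0],-0.408]]'

```text
t: 14.0
tool_pos: [0.4917, 0.107, 0.3113]
tcp_rot: [1.273, 1.168, -1.278]
force: [-0.8, -0.2, -5.4]
finger_gap: 0.671
```

```bash
python3 look.py 9; python3 look.py 9 scene;python3 - <<'E'
from h import *
import pickle
s,r=pickle.load(open('wrist9.pkl','rb'));T=Tool(s);print(T.round(4),'tool y',np.arctan2(T[1,1],T[0,1]))
E
```

```text
14.0 [0.4917 0.107  0.3113] [ 1.2733  1.1676 -1.2775] F [-0.8 -0.2 -5.4] q [0.077 0.333 1.824 0.    0.988 0.167] gap 0.6707161497267623
14.05 [0.4919 0.107  0.3116] [ 1.2734  1.1673 -1.2768] F [-0.4 -0.2 -5.2] q [0.077 0.333 1.823 0.    0.988 0.166] gap 0.665567876662554
[[-3.200e-03  9.960e-01 -8.960e-02  4.917e-01]
 [-1.000e-04 -8.960e-02 -9.960e-01  1.070e-01]
 [-1.000e+00 -3.200e-03  4.000e-04  3.113e-01]
 [ 0.000e+00  0.000e+00  0.000e+00  1.000e+00]] tool y -0.0897479362096272
```

View pics/wrist9.png

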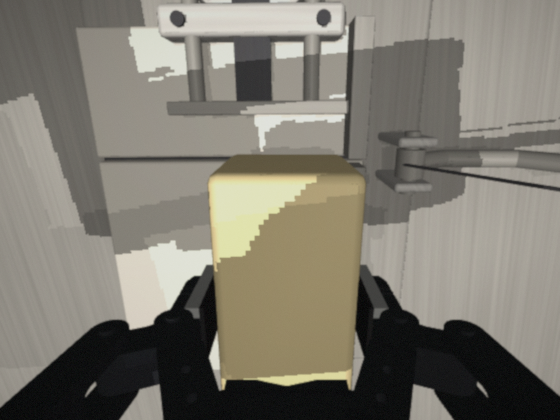

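View pics/scene9.png

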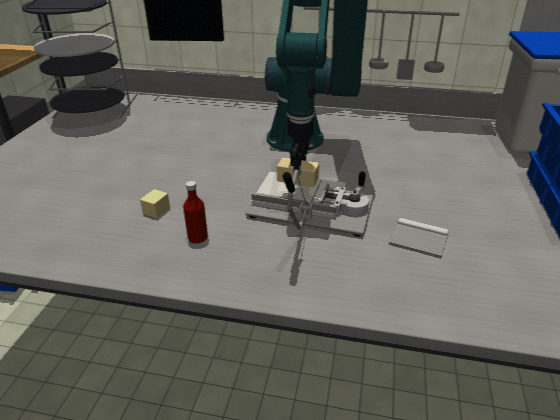

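```bash
python3 - <<'E'
from h import *
import pickle
s,r=pickle.load(open('wrist9.pkl','rb'));T=Tool(s);C=T@r['tool_from_camera']
def L(p,z): return (T[:3,:3].T@(np.append(onz(r,p,z,C),z)-T[:3,3])*1000).round(1)[1:]
print('slot',L((105,159),.04),L((355,160),.04))
print('stop top front',L((168,114),.067),L((346,113),.067),' deck-foot',L((168,114),.04))
print('stop top back', L((168,102),.067))
print('fence inner top',L((347,105),.062),L((352,20),.062))
print('deck left',L((78,30),.04),L((105,159),.04),L((122,300),.04))
# block top front edge; bottom edge
zt=.3113-.2053+.058
print('block',L((210,178),zt),L((364,178),zt),L((218,380),zt))
E
python3 - <<'E'
import cv2
a=cv2.imread('pics/wrist9.png');cv2.imwrite('pics/w9z.png',cv2.resize(a[0:220,70:420],None,fx=2.28,fy=2.28,interpolation=cv2.INTER_CUBIC))
E
```

```text
slot [-128.5  -41. ] [ 50.4 -40.5]
stop top front [-71.  -72.5] [ 37.7 -73.2]  deck-foot [-80.1 -72. ]
stop top back [-70.3 -79.5]
fence inner top [ 38.9 -77.9] [  39.2 -124.6]
deck left [-132.5 -123.7] [-128.5  -41. ] [-133.2   74.3]
block [-25.7 -52.8] [ 28.8 -52.9] [-28.3  36.2]
```

View pics/w9z.png

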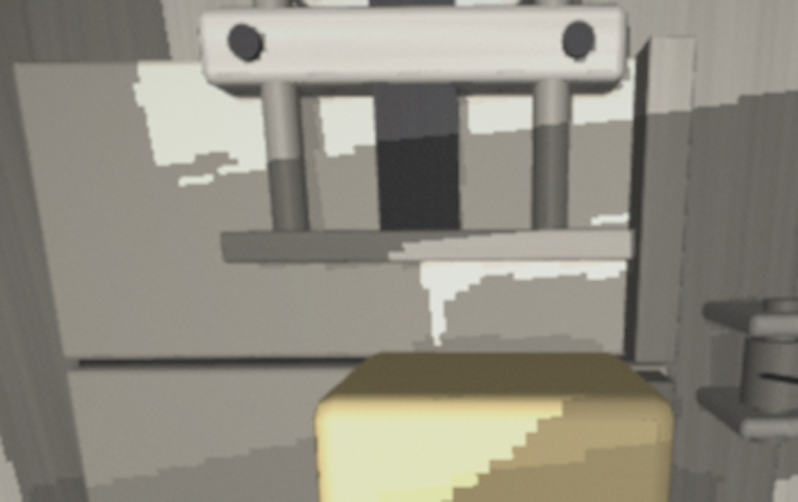

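Request:
arm_command --rows '[[-1,[0.03,0,0],0],[-1,[0.05,0,0],0],[-1,[0.062,0,0],0],[-1,[0.062,0,0],0],[-1,[0.062,0,0],0]]'

```text
t: 14.6
tool_pos: [0.4927, 0.1071, 0.251]
tcp_rot: [1.273, 1.167, -1.273]
force: [0.8, -0.5, -4.8]
finger_gap: 0.669
```

Request:
arm_command --rows '[[-1,[0.002,0,0],0],[-1,[0.004,0,0],0],[-1,[0.004,0,0],0]]'

```text
t: 14.9
tool_pos: [0.4926, 0.1071, 0.2471]
tcp_rot: [1.273, 1.167, -1.272]
force: [0.4, 1.1, -5.4]
finger_gap: 0.667
```

```bash
python3 look.py 10
```

```text
14.9 [0.4926 0.1071 0.2471] [ 1.2729  1.1668 -1.2717] F [ 0.4  1.1 -5.4] q [0.077 0.43  1.881 0.    0.829 0.163] gap 0.6673132903315615
```

View pics/wrist10.png

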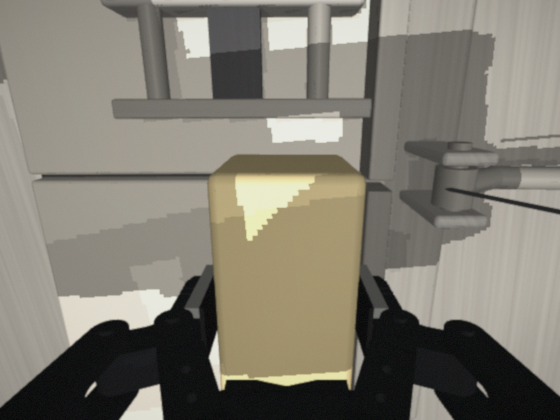

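Request:
arm_command --rows '[[-1,[0.001,0,0],0],[-1,[0.002,0,0],0],[-1,[0.002,0,0],0]]'

```text
t: 15.25
tool_pos: [0.4926, 0.1071, 0.2454]
tcp_rot: [1.273, 1.167, -1.272]
force: [-1.7, -1.6, 3.3]
finger_gap: 0.666
```

Request:
arm_command --rows '[[-1,[0.001,0,0],0],[-1,[0.002,0,0],0],[-1,[0.002,0,0],0]]'

```text
t: 15.55
tool_pos: [0.4925, 0.1072, 0.2453]
tcp_rot: [1.273, 1.167, -1.271]
force: [-7.5, -2.1, 28.0]
finger_gap: 0.666
```

Request:
arm_command --rows '[[-1,[-0.0015,0,0],0],[-1,[-0.0015,0.003,-0.004],0],[-1,[-0.0015,0.006,-0.008],0],[-1,[-0.0015,0.009,-0.012],0],[-1,[-0.0015,0.009,-0.012],0],[-1,[-0.0015,0.009,-0.012],0]]'

```text
t: 16.15
tool_pos: [0.5027, 0.1182, 0.2453]
tcp_rot: [1.272, 1.167, -1.271]
force: [-4.4, -2.5, 12.4]
finger_gap: 0.668
```

```bash
python3 look.py 11
```

```text
16.15 [0.5027 0.1182 0.2453] [ 1.2715  1.1667 -1.2712] F [-4.4 -2.5 12.4] q [ 9.700e-02  4.460e-01  1.856e+00 -1.000e-03  8.390e-01  1.830e-01] gap 0.6676624070211237
```

View pics/wrist11.png

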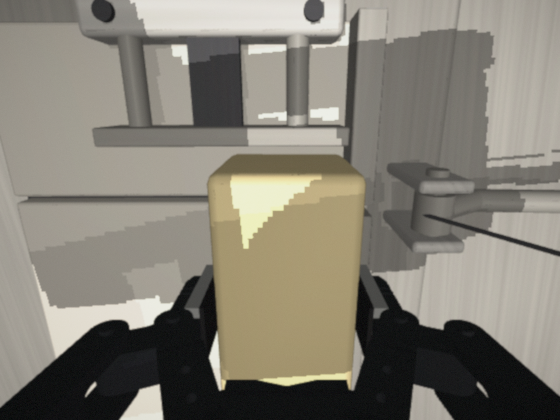

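Request:
arm_command --rows '[[-1,[-0.0005,0.001,0],0],[-1,[-0.0005,0.002,0],0],[-1,[-0.0005,0.002,0],0]]'

```text
t: 16.5
tool_pos: [0.5034, 0.1182, 0.2454]
tcp_rot: [1.27, 1.169, -1.274]
force: [-7.1, -1.2, 13.7]
finger_gap: 0.667
```

Request:
arm_command --rows '[[-1,[0,0.001,-0.001],0],[-1,[0,0.0015,-0.002],0],[-1,[0,0.0015,-0.002],0]]'

```text
t: 16.8
tool_pos: [0.504, 0.119, 0.2454]
tcp_rot: [1.266, 1.17, -1.276]
force: [-11.1, -9.2, 19.2]
finger_gap: 0.669
```

```bash
python3 look.py 12;python3 look.py 12 top; python3 - <<'E'
import cv2,pickle
from h import *
a=cv2.imread('pics/wrist12.png');b=cv2.imread('pics/top12.png')
cv2.imwrite('pics/w12z.png',np.hstack([cv2.resize(a[80:280,150:400],(500,400),interpolation=cv2.INTER_CUBIC)]))
s,r=pickle.load(open('wrist12.pkl','rb'));T=Tool(s);print('yaw',np.arctan2(T[1,1],T[0,1]),s['moment'],T[:3,0])
E
```

```text
16.8 [0.504  0.119  0.2454] [ 1.266   1.1697 -1.2763] F [-11.1  -9.2  19.2] q [ 0.099  0.449  1.85  -0.003  0.848  0.186] gap 0.6686702361858434
16.85 [0.504  0.1189 0.2455] [ 1.2661  1.1697 -1.2762] F [-10.8  -8.9  18.8] q [ 0.099  0.449  1.85  -0.003  0.848  0.186] gap 0.6635448757306355
yaw -0.08411009957937093 [-1.02308205  1.4471776   0.30161509] [-0.00530518 -0.00298879 -0.99998146]
```

View pics/wrist12.png

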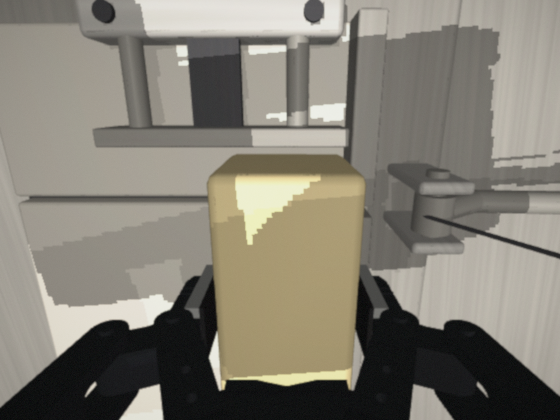

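View pics/w12z.png

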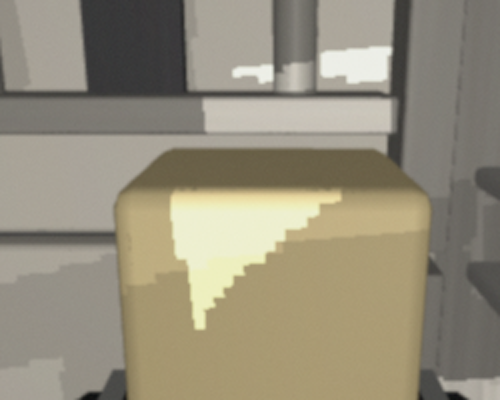

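Request:
arm_command --rows '[[-1,[-0.0015,0,0],0],[-1,[-0.0015,0,0],0],[-1,[-0.0015,0,0],0]]'

```text
t: 17.2
tool_pos: [0.5041, 0.1197, 0.2456]
tcp_rot: [1.268, 1.171, -1.277]
force: [-6.5, -3.1, 2.9]
finger_gap: 0.667
```

```bash
python3 look.py 13
```

```text
17.2 [0.5041 0.1197 0.2456] [ 1.2681  1.1708 -1.2766] F [-6.5 -3.1  2.9] q [ 1.000e-01  4.490e-01  1.849e+00 -1.000e-03  8.490e-01  1.860e-01] gap 0.666804833781019
```

View pics/wrist13.png

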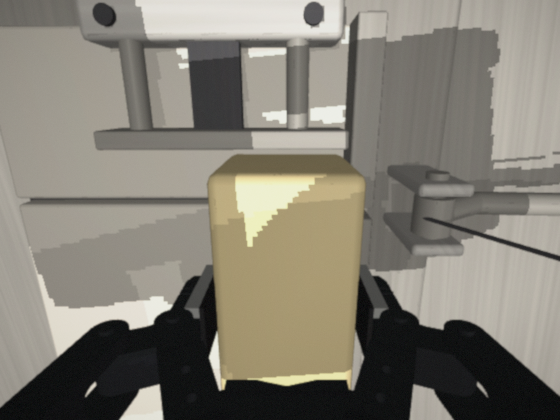

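Request:
arm_command --rows '[[-1,[0,0,-0.001],0],[-1,[0,0,-0.002],0],[-1,[0,0,-0.003],0],[-1,[0,0,-0.003],0],[-1,[0,0,-0.003],0]]'

```text
t: 17.75
tool_pos: [0.5043, 0.1226, 0.2456]
tcp_rot: [1.268, 1.171, -1.277]
force: [-6.1, -3.0, 2.9]
finger_gap: 0.668
```

```bash
python3 look.py 14
```

```text
17.75 [0.5043 0.1226 0.2456] [ 1.2678  1.1707 -1.2766] F [-6.1 -3.   2.9] q [ 1.060e-01  4.500e-01  1.847e+00 -1.000e-03  8.500e-01  1.910e-01] gap 0.6675187666178602
```

View pics/wrist14.png

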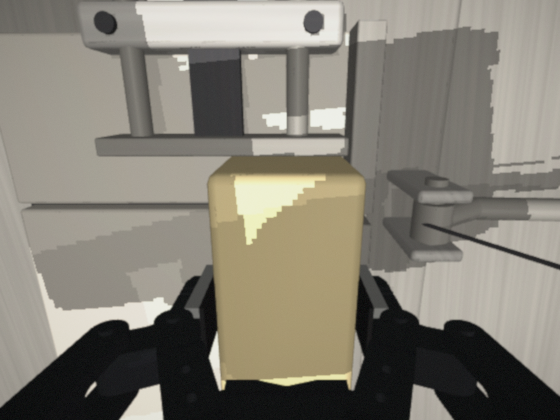

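Request:
arm_command --rows '[[-1,[0,0,-0.001],0],[-1,[0,0,-0.002],0],[-1,[0,0,-0.002],0]]'

```text
t: 18.1
tool_pos: [0.5045, 0.1245, 0.2456]
tcp_rot: [1.268, 1.171, -1.277]
force: [-6.1, -3.0, 2.4]
finger_gap: 0.666
```

Request:
arm_command --rows '[[-1,[0,0,-0.001],0],[-1,[0,0,-0.002],0],[-1,[0,0,-0.002],0]]'

```text
t: 18.4
tool_pos: [0.5046, 0.1253, 0.2458]
tcp_rot: [1.264, 1.169, -1.277]
force: [-7.3, -12.2, 6.2]
finger_gap: 0.663
```

Request:
arm_command --rows '[[-1,[0,0.0005,0],0],[-1,[0,0.001,0],0],[-1,[0,0.001,0],0],[-1,[0,0.001,0],0],[-1,[0,0.001,0],0]]'

```text
t: 18.9
tool_pos: [0.5049, 0.1252, 0.2457]
tcp_rot: [1.263, 1.17, -1.278]
force: [-9.9, -12.3, 8.7]
finger_gap: 0.667
```

```bash
python3 look.py 15;python3 look.py 15 top;python3 look.py 15 scene; python3 - <<'E'
import cv2,pickle
from h import *
a=cv2.imread('pics/top15.png');cv2.imwrite('pics/t15z.png',cv2.resize(a[150:300,175:445],None,fx=2.9,fy=2.9,interpolation=cv2.INTER_CUBIC))
a=cv2.imread('pics/scene15.png');cv2.imwrite('pics/s15z.png',cv2.resize(a[150:240,240:385],None,fx=5.5,fy=5.5,interpolation=cv2.INTER_CUBIC))
s,r=pickle.load(open('wrist15.pkl','rb'));T=Tool(s);print('yaw',np.arctan2(T[1,1],T[0,1]),T[:3,0],s['moment'])
E
```

```text
18.9 [0.5049 0.1252 0.2457] [ 1.2635  1.1705 -1.2781] F [ -9.9 -12.3   8.7] q [ 0.112  0.452  1.843 -0.005  0.855  0.198] gap 0.6669188846462574
18.95 [0.505  0.1252 0.2457] [ 1.2635  1.1705 -1.2782] F [ -8.2 -11.6   7.6] q [ 0.112  0.452  1.843 -0.005  0.855  0.198] gap 0.6645560467901351
19.0 [0.5049 0.1252 0.2457] [ 1.2634  1.1705 -1.2781] F [ -9.3 -11.9   7.9] q [ 0.112  0.452  1.843 -0.005  0.855  0.198] gap 0.6704581697146418
yaw -0.08351680532997285 [-0.00751249 -0.00439671 -0.99996211] [-1.59611906  1.31011896  0.41872379]
```

View pics/wrist15.png

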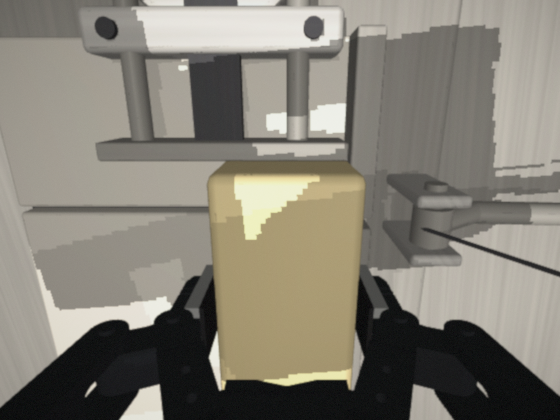

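View pics/s15z.png

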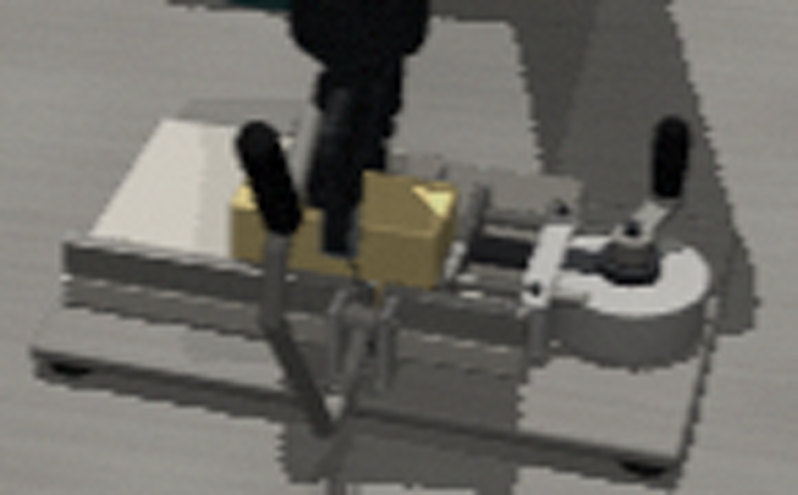

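View pics/t15z.png

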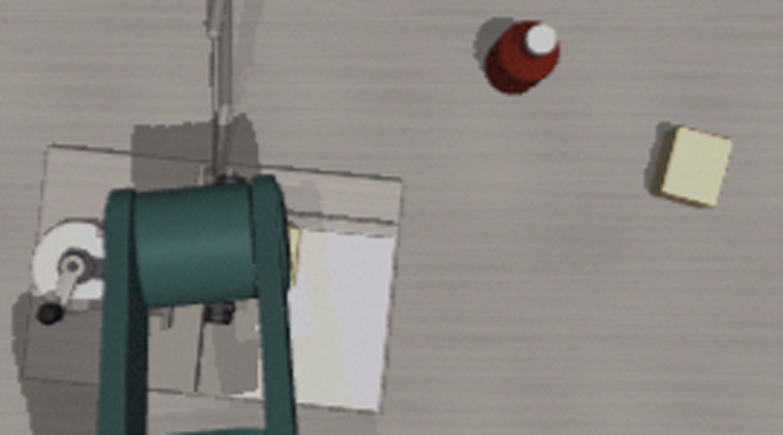

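Request:
arm_command --rows '[[-1,[-0.0005,0.001,-0.0005],0],[-1,[-0.0005,0.002,-0.0005],0],[-1,[-0.0005,0.002,-0.0005],0],[-1,[-0.0005,0.002,-0.0005],0],[-1,[-0.0005,0.002,-0.0005],0],[-1,[-0.0005,0.002,-0.0005],0]]'

```text
t: 19.65
tool_pos: [0.5056, 0.1253, 0.2458]
tcp_rot: [1.261, 1.173, -1.281]
force: [-13.2, -12.5, 10.0]
finger_gap: 0.667
```

```bash
python3 look.py 16; python3 - <<'E'
import cv2,pickle
from h import *
s,r=pickle.load(open('wrist16.pkl','rb'));T=Tool(s);print('yaw',np.arctan2(T[1,1],T[0,1]),T[:3,0],s['moment'],abs(s['qvel']).max())
a=cv2.imread('pics/wrist16.png');cv2.imwrite('pics/w16z.png',cv2.resize(a[120:260,180:400],None,fx=3.6,fy=3.6,interpolation=cv2.INTER_CUBIC))
E
```

```text
19.65 [0.5056 0.1253 0.2458] [ 1.2609  1.1727 -1.281 ] F [-13.2 -12.5  10. ] q [ 0.112  0.453  1.84  -0.005  0.86   0.198] gap 0.6670834366485401
yaw -0.08318114547758106 [-0.01114807 -0.00508742 -0.99992492] [-1.71324715  1.73705815  0.5122772 ] 0.0011812245564494178
```

View pics/w16z.png

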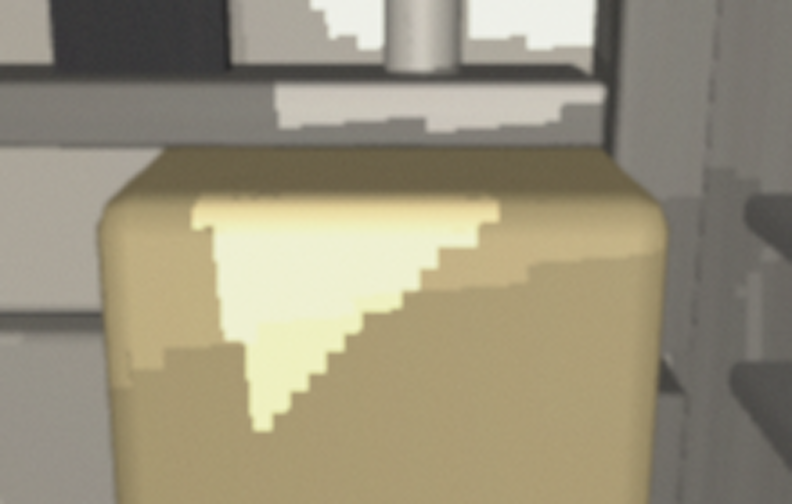

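Request:
arm_command --rows '[[-1,[0,0,0],0],[-1,[0,0,0],0],[-1,[0,0,0],0],[-1,[0,0,0],0],[-1,[0,0,0],0],[-1,[0,0,0],0]]'

```text
t: 20.3
tool_pos: [0.5057, 0.1253, 0.2458]
tcp_rot: [1.261, 1.173, -1.281]
force: [-11.7, -12.2, 9.6]
finger_gap: 0.667
```

```bash
python3 - <<'E'
from workcell import manip
s=manip.observe();print(s['t'],s['force'],s['tool_pos'],abs(s['qvel']).max())
print(manip.close_job())
E
```

```text
20.3 [-11.66078401 -12.19395699   9.61975345] [0.50566674 0.12531167 0.24581101] 0.0012749773782881558
the job is handed in; nothing more can be done
None
```

I turned the crank one full turn clockwise and left it set. I then put the long block on the deck and pushed it into the corner, and handed the job in at 20.3 s while still pressing it there. No verdict came back, so what follows rests on my own readings.

- **Crank and stop:** After release the knob sat within about 0.7 mm of where it started, which is about 0.015 rad off a full turn. My pixel reading of the stop's travel disagrees slightly: it gave about 21–22 mm instead of 20. I trusted the knob, because an error that size would have moved it visibly.
- **Block in the corner:** The last wrist picture shows the block flush against the fence and the stop. The fingers' turn is about 0.005 rad off the cutter's, and the tool leans about 0.012 rad.
- **Push:** The wrist force held steady at about 12 N towards the fence and 12 N towards the stop, with the arm at rest. Deck friction takes some of this and I could not measure the two contact forces directly. Before contact with the stop, friction along the fence was about 3 N.
- **Setbacks:** Lowering the block first pressed it on the deck with about 28 N, so it stuck while sliding. I eased it up and carried on.
- **Bystanders:** The short piece and the bottle look untouched in the last top picture. I did not measure them, and I did not check the scraper closely at the end.

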